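Close the slide warmer that holds slides

ROBOT

A 6-joint arm with a two-finger parallel gripper is mounted at the origin on the work surface. World frame = base frame: x ahead of the robot, y to its left, z up, the work surface at z = 0. Lengths are in m, angles in rad, forces in N, time in s.
With the tool pointing down it reaches from about 0.275 to 0.875 m from the base axis. Payload 12.5 kg.
Tool frame: the origin (TCP) lies midway between the tips of the shut fingers; the grasp point (between the pads) lies 19 mm behind it; z points along the fingers, y is the direction in which the jaws open and shut (so a half turn about z gives the same grasp; the last joint's range is limited). The gripper opens to 85 mm and grips with 20 to 120 N. Pads are 22 mm wide; open, the fingers measure 114 mm over their backs; the gripper's body (76 mm by 85 mm) begins 54 mm behind the grasp point. The pads swing forward as they close: fully open they stand 13 mm farther back than shut.
Start: joints at [1.147, 0.351, 1.652, -0, 1.139, -0.085], TCP at [0.183, 0.519, 0.231] pointing down, gripper open.
Joint ranges: [-2.75, 2.75], [-0.79, 2.1], [0.01, 2.65], [-1.57, 4.71], [0.07, 3.14], [-2.87, 2.87]. Speed limits (rad/s): [2.22, 2.22, 2.79, 3.14, 3.14, 3.14].

INTERFACE

Orientations are given as a rotation vector (axis times angle).
In Python, from rig import state, optics, r gives the robot as it stands.
- The arm moves only by the shell command python3 -m creep 'ROWS' [OPENING]. ROWS is JSON, a list of rows, each a list of 6 numbers: the shift along the tool's x, y, z in units of 30 mm (1.0 is 30 mm), then the turn, a rotation vector about the tool's x, y, z in units of 5 degrees (1.0 is 5 degrees). A call has 1 to 5 rows; each row shifts and turns the commanded pose from where the row before left it, along the tool's axes as they then stand; what a row does not reach is not made up. A row lasts 1/12 s, in which the tool goes at most 41.7 mm and 7.16 degrees, less where a joint would pass 70% of its speed; a pose out of reach is approached as far as the arm can. A call with a number of a shift or a turn outside -1 to 1 is refused whole. A call with a gripper value outside its range is refused whole. OPENING is the opening, from 0 (shut) to 1 (fully open), set as the call begins (- or left out, the last holds). The fingers move at their own pace and stop on an object; the grip force is fixed at half the most. Time passes only in rows, so rows that do not move let the fingers close. It gives the time, the measured TCP pose, the force and the opening at its end, in the units of the state.
- state(): the state, without advancing time (a new reading comes with each control period).
- optics.capture(name): name is "scene" or "top" or "wrist"; returns a dict with "frame" (400x640x3 uint8, red, green, blue), "fx", "fy", "cx", "cy" (pixels), "extrinsics" (4x4, takes a point from camera to world coordinates); the wrist camera has in their place "tool_from_camera" (4x4, takes a point from camera to tool coordinates, whose origin is the TCP and whose axes are the flange's). Camera axes: x right, y down, z forward; pixel columns grow to the right and rows downward; lengths in m; the calibration is good to about 2 mm. A picture is of the moment at which its call begins: read the wrist's pose just before it. There is no depth.
- r.job_done(): hands the job in, once; it reports no verdict.
The state is a dict: "time_s": time; "qpos": joint angles; "joint_velocities": joint speeds; "joint_torque": joint torques, N m; "eef_pos": TCP position; "eef_rot": TCP orientation; "wrist_force": force on the tool from outside, world axes, zero at the start; "torque": the same for the moment, N m; "gripper_width": finger opening in m.
Only numpy, scipy, OpenCV 4.12 (cv2) and the standard library are available. Lean on these libraries where they do the work, as an engineer would, in place of code of your own. Each camera call takes 0.05 s, during which the arm holds its last target.

TASK

Two slide warmers stand open on the lab bench. Take the one that has glass slides on its tray by its bar handle and lower its cover gently all the way down onto its stops, without letting it drop or slam, then let go. Leave the cover of the empty warmer open as it is.

Things in the scene. Friction and masses are not known exactly. Their poses are not given: they have to be found in the camera images.
- loaded_cover (a joint): angle (rad) of the cover of the warmer with slides: 0 = level on its stops, grows as it opens, starts 1.0 to 1.4, at most 1.5. Cover: grey frame 200 x 200 x 12 mm with clear window, about 0.4 kg, hinged along its far edge. The stiff hinge holds it while steep; below about 0.7 to 0.9 rad (it varies) it falls by its own weight and slams if not held. No damper or latch
- loaded_cover_handle (a point): middle of that cover's handle: round steel bar, 12 mm thick, 88 mm free between its end posts, parallel to the hinge, 39 mm free gap between bar and cover's outer face; the cover ends 40 mm past it. On an open cover the bar is at the far side near the top; pinch it from above, a finger before and one behind: it turns in the fingers. Frame turns with the cover: y along bar, z outwards
- loaded_hinge (a point): middle of the hinge line, at the far top edge of the loaded warmer (fixed white box 200 wide, 230 deep, 90 mm high; five glass slides with white ends on its tray). Frame fixed to the warmer: y along the hinge, x level, from front to hinge, z up. With the cover at angle a the bar's centre is at x = -0.160 cos a + 0.057 sin a, z = 0.160 sin a + 0.057 cos a (m)
- empty_cover_handle (a point): middle of the same bar handle on the cover of the empty warmer: same shape and size, but a bare dark plate in its chamber and no slides. Its cover also stands open (1.0 to 1.4 rad, top about 0.3 m above the bench) and must stay as it is. Either warmer may be on the left

How it is judged:
By the outcome, as a careful person would: the job done as asked, in the order asked, and still so for the second after the job is handed in, with the robot touching nothing.
It also fails if it takes over 45 s, if anything falls off the work surface, if the arm or the gripper's body presses on something with over 40 N, if the wrist force passes 120 N, or if a joint passes its speed limit or range.

## Working session

There is one attempt and no reset: what is moved stays moved. The work goes in short steps, Python scripts to look and compute and a shell command to move; the robot and the scene stay as the last step left them, time stands still between calls to the robot, and variables do not carry over. Pictures are saved under pics/ and viewed, and the job is handed in when it is done.

```bash
ls; mkdir -p pics; python3 - <<'E'
from rig import state, optics, r
import cv2,numpy as np
s=state();print(s)
for n in("scene","top","wrist"):
    c=optics.capture(n);cv2.imwrite(f"pics/{n}0.png",c["frame"][:,:,::-1])
    print(n,c["fx"],c["fy"],c["cx"],c["cy"]);print(np.round(c.get("extrinsics",c.get("tool_from_camera")),4))
E
```

```text
pics
{'time_s': 0.0, 'qpos': array([ 1.14739069e+00,  3.51253619e-01,  1.65245167e+00,  2.59564610e-05,
        1.13909901e+00, -8.46187037e-02]), 'joint_velocities': array([ 0.00014488, -0.00070872, -0.00073947,  0.00103153,  0.0015509 ,
        0.00197272]), 'joint_torque': array([-1.65025172e-04, -5.06099975e+01, -2.91403931e+01, -1.42994299e-04,
        4.53749788e-03, -1.13199033e-05]), 'eef_pos': array([0.1826267 , 0.51842983, 0.23073842]), 'eef_rot': array([-5.29585491e-01, -3.09630166e+00,  1.83268743e-03]), 'wrist_force': array([ 0.68729262, -0.49635942,  0.45716134]), 'torque': array([-0.04062878,  0.04041438, -0.03951734]), 'gripper_width': 0.08520508732811134}
scene 396.1946887892397 396.1946887892397 321.2350550326381 200.92840538547853
[[-0.3363  0.7013 -0.6285  1.077 ]
 [ 0.9417  0.2466 -0.2287  0.1887]
 [-0.0054 -0.6688 -0.7434  0.8277]
 [ 0.      0.      0.      1.    ]]
top 437.95414432314294 437.95414432314294 320.3944702283124 199.54429169469904
[[-0.0064 -0.9907  0.1356  0.3699]
 [-0.9999  0.0085  0.015  -0.0178]
 [-0.016  -0.1355 -0.9906  1.1968]
 [ 0.      0.      0.      1.    ]]
wrist 335.14726196643096 335.14726196643096 321.19838955083264 202.6281945290714
[[ 1.000e-04 -9.625e-01 -2.711e-01  6.830e-02]
 [ 1.000e+00 -1.000e-04  6.000e-04  5.000e-04]
 [-6.000e-04 -2.711e-01  9.625e-01 -1.438e-01]
 [ 0.000e+00  0.000e+00  0.000e+00  1.000e+00]]
```

View pics/scene0.png

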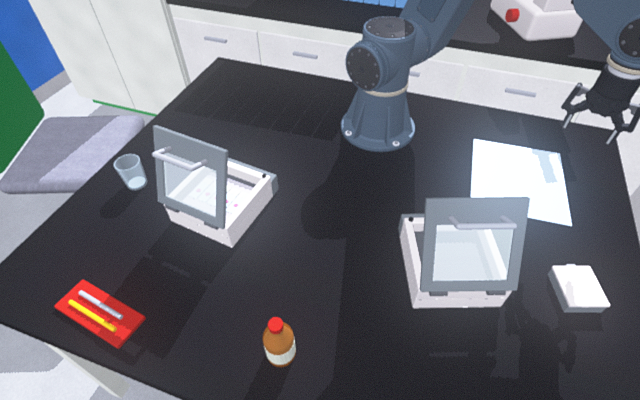

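View pics/top0.png

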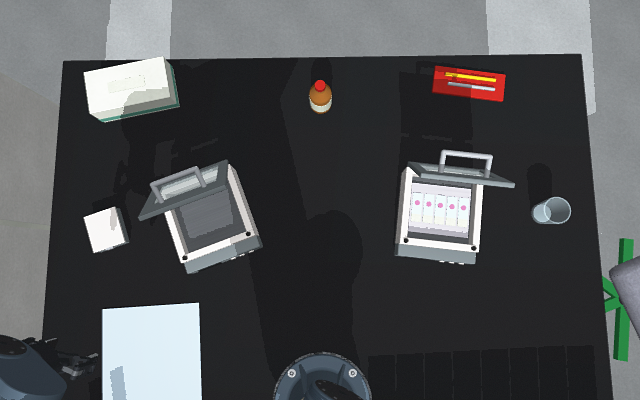

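View pics/wrist0.png

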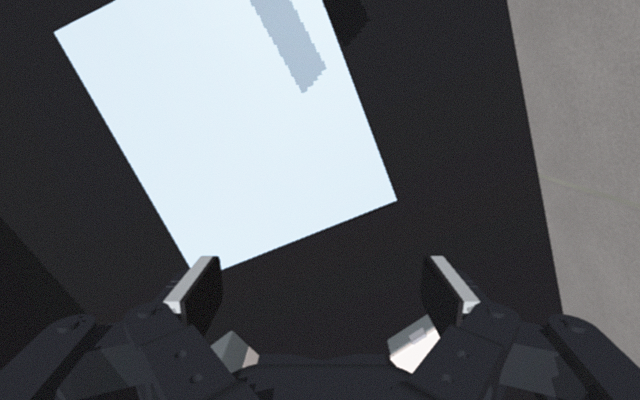

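The loaded warmer is the right-hand one in the top view: slides at about (440,207), bar at about (466,155). In the scene view its bar is at about (188,160). I'll enlarge both.

```bash
python3 - <<'E'
import cv2
a=cv2.imread("pics/top0.png")[135:275,385:530];cv2.imwrite("pics/topz.png",cv2.resize(a,None,fx=4,fy=4,interpolation=cv2.INTER_CUBIC))
a=cv2.imread("pics/scene0.png")[115:255,140:290];cv2.imwrite("pics/scenez.png",cv2.resize(a,None,fx=4,fy=4,interpolation=cv2.INTER_CUBIC))
E
```

```text
(no output)
```

View pics/topz.png

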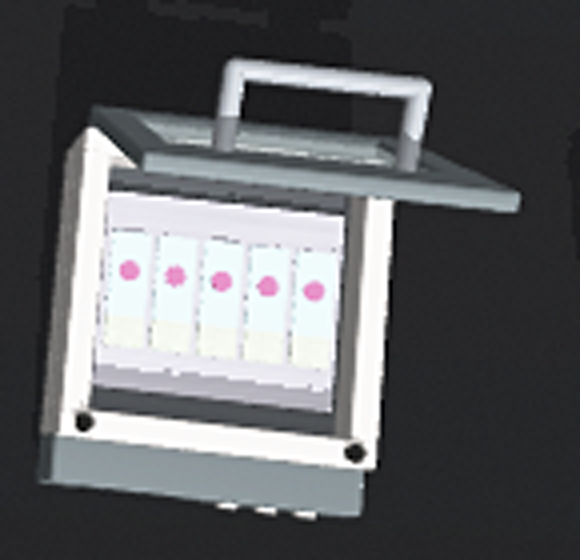

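View pics/scenez.png

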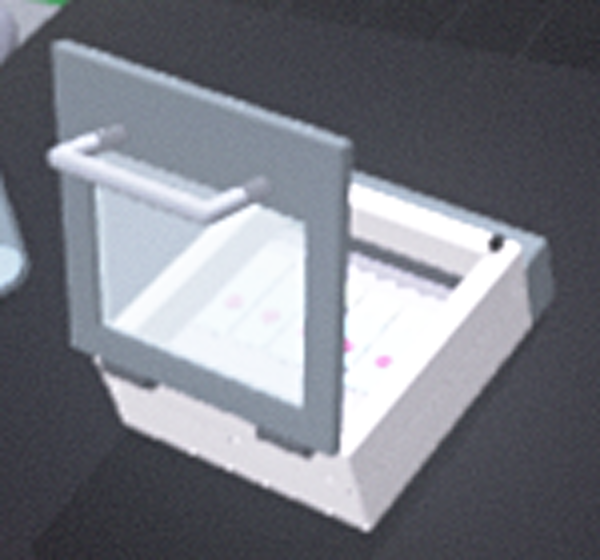

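```bash
cat > h.py <<'E'
import numpy as np
C={'s':(396.1947,321.235,200.928,np.array([[-0.3363,0.7013,-0.6285,1.077],[0.9417,0.2466,-0.2287,0.1887],[-0.0054,-0.6688,-0.7434,0.8277]])),
't':(437.954,320.394,199.544,np.array([[-0.0064,-0.9907,0.1356,0.3699],[-0.9999,0.0085,0.015,-0.0178],[-0.016,-0.1355,-0.9906,1.1968]]))}
def ray(c,u,v):
    f,cx,cy,E=C[c];d=E[:,:3]@np.array([(u-cx)/f,(v-cy)/f,1]);return E[:,3],d/np.linalg.norm(d)
def pl(c,u,v,z):
    o,d=ray(c,u,v);return o+d*(z-o[2])/d[2]
def tri(a,b):
    o1,d1=ray(*a);o2,d2=ray(*b)
    t=np.linalg.lstsq(np.c_[d1,-d2],o2-o1,rcond=None)[0]
    p,q=o1+d1*t[0],o2+d2*t[1];return (p+q)/2,np.linalg.norm(p-q)
def T(x,y):return 385+x/4,135+y/4
def S(x,y):return 140+x/4,115+y/4
E
python3 - <<'E'
from h import *
np.set_printoptions(precision=4,suppress=True)
A,ea=tri(('t',*T(232,65)),('s',*S(208,213)));B,eb=tri(('t',*T(430,84)),('s',*S(55,157)))
print(A,ea,B,eb,np.linalg.norm(A-B),(A+B)/2)
for p in [(62,432),(375,468),(88,128)]:print('top .09',pl('t',*T(*p),.09))
for p in [(368,525),(125,430)]:print('sc 0',pl('s',*S(*p),.0))
for p in [(350,455),(100,362),(522,240)]:print('sc .09',pl('s',*S(*p),.09))
# cover corners: top near edge: t(145,155),(520,200)
for a,b in [((145,155),(350,145)),((520,200),(58,45))]:print('covtop',tri(('t',*T(*a)),('s',*S(*b))))
E
```

```text
[ 0.6015 -0.2708  0.2615] 0.001403273823016318 [ 0.5893 -0.3765  0.2598] 0.004656553005256632 0.1063679776713874 [ 0.5954 -0.3237  0.2606]
top .09 [ 0.4096 -0.2014  0.09  ]
top .09 [ 0.3859 -0.3955  0.09  ]
top .09 [ 0.6039 -0.2241  0.09  ]
sc 0 [ 0.5993 -0.2284 -0.    ]
sc 0 [ 0.5843 -0.4198  0.    ]
sc .09 [ 0.6099 -0.2172  0.09  ]
sc .09 [ 0.5966 -0.3995  0.09  ]
sc .09 [ 0.4107 -0.197   0.09  ]
covtop (array([ 0.5475, -0.2157,  0.2801]), np.float64(0.0056645386980010365))
covtop (array([ 0.5226, -0.4143,  0.2769]), np.float64(0.002775034500181651))
```

Loaded warmer measurements:

| Quantity | Value |
|---|---|
| Hinge | about (0.595, -0.323, 0.09) |
| Bar middle | about (0.595, -0.324, 0.26) |
| Yaw | about -6.7° |
| Cover angle | about 1.23 rad |

The bar comes out 106 mm long over its posts, and its height matches the given formula. I'll rise, cross over high, and turn about +77° about tool z.

```bash
python3 -m creep '[[0,0,-1,0,0,0],[0,0,-1,0,0,0],[0,0,-1,0,0,0],[0,0,-1,0,0,0],[0,0,-1,0,0,0]]' 0.35
python3 -m creep '[[0,0,-1,0,0,0],[-0.9,-0.9,0,0,0,0],[-0.9,-0.9,0,0,0,0],[-0.9,-0.9,0,0,0,0],[-0.9,-0.9,0,0,0,0]]'
python3 -m creep '[[-0.9,-0.9,0,0,0,0],[-0.9,-0.9,0,0,0,0],[-0.9,-0.9,0,0,0,0],[-0.9,-0.9,0,0,0,0],[-0.9,-0.9,0,0,0,0]]'
python3 -m creep '[[-0.9,-0.9,0,0,0,0],[-0.9,-0.9,0,0,0,0],[-0.9,-0.9,0,0,0,0],[-0.9,-0.9,0,0,0,0],[-0.9,-0.9,0,0,0,0]]'
```

```text
time_s: 0.57
eef_pos: [0.1826, 0.5184, 0.3826]
eef_rot: [-0.53, -3.097, 0.001]
wrist_force: [0.0, 0.0, -0.4]
gripper_width: 0.03
time_s: 0.98
eef_pos: [0.2489, 0.3794, 0.411]
eef_rot: [-0.528, -3.097, 0.0]
wrist_force: [1.2, -0.4, 0.4]
gripper_width: 0.0302
time_s: 1.4
eef_pos: [0.3313, 0.207, 0.4113]
eef_rot: [0.529, 3.097, 0.0]
wrist_force: [0.6, 1.1, 0.4]
gripper_width: 0.0298
time_s: 1.82
eef_pos: [0.4139, 0.0346, 0.4113]
eef_rot: [0.53, 3.096, 0.0]
wrist_force: [1.1, 1.1, -0.9]
gripper_width: 0.03
```

```bash
python3 -m creep '[[-0.9,-0.9,0,0,0,0],[-0.9,-0.9,0,0,0,0],[-0.9,-0.9,0,0,0,0],[-0.9,-0.9,0,0,0,0],[-0.9,-0.9,0,0,0,0]]'
python3 -m creep '[[-0.9,-0.9,0,0,0,0],[-0.9,-0.9,0,0,0,0],[-0.9,-0.9,0,0,0,0],[-0.9,-0.9,0,0,0,0],[-0.9,-0.9,0,0,0,0]]'
python3 -m creep '[[0,0,0,0,0,1],[0,0,0,0,0,1],[0,0,0,0,0,1],[0,0,0,0,0,1],[0,0,0,0,0,1]]'
python3 -m creep '[[0,0,0,0,0,1],[0,0,0,0,0,1],[0,0,0,0,0,1],[0,0,0,0,0,1],[0,0,0,0,0,1]]'
python3 -m creep '[[0,0,0,0,0,1],[0,0,0,0,0,1],[0,0,0,0,0,1],[0,0,0,0,0,1],[0,0,0,0,0,1]]'
python3 -m creep '[[0,0,0,0,0,0.46],[0,0,0,0,0,0]]'
python3 - <<'E'
from rig import state, optics
import cv2,numpy as np
from scipy.spatial.transform import Rotation as R
s=state();print(s['time_s'],s['eef_pos'],s['eef_rot']);print(R.from_rotvec(s['eef_rot']).as_matrix().round(3))
c=optics.capture('wrist');cv2.imwrite('pics/w1.png',c['frame'][:,:,::-1])
E
```

```text
time_s: 2.23
eef_pos: [0.4964, -0.1376, 0.4111]
eef_rot: [-0.53, -3.096, -0.0]
wrist_force: [-0.1, 1.5, -0.1]
gripper_width: 0.0299
time_s: 2.65
eef_pos: [0.5789, -0.3096, 0.4109]
eef_rot: [-0.53, -3.096, -0.0]
wrist_force: [0.3, -0.2, 0.5]
gripper_width: 0.03
time_s: 3.07
eef_pos: [0.5785, -0.3079, 0.4108]
eef_rot: [-1.194, -2.905, -0.0]
wrist_force: [0.3, -0.2, 0.5]
gripper_width: 0.0298
time_s: 3.48
eef_pos: [0.5785, -0.3078, 0.4109]
eef_rot: [-1.794, -2.578, 0.0]
wrist_force: [0.0, 0.4, -0.2]
gripper_width: 0.0296
time_s: 3.9
eef_pos: [0.5785, -0.3078, 0.4109]
eef_rot: [-2.309, -2.129, 0.0]
wrist_force: [-0.1, -0.2, -0.5]
gripper_width: 0.0299
time_s: 4.07
eef_pos: [0.5785, -0.3077, 0.4109]
eef_rot: [-2.349, -2.085, 0.0]
wrist_force: [-0.1, -0.3, -0.0]
gripper_width: 0.0296
4.0667 [ 0.5785349  -0.30774251  0.41092216] [-2.34903929e+00 -2.08503324e+00  2.71020693e-04]
[[ 0.119  0.993 -0.001]
 [ 0.993 -0.119  0.   ]
 [ 0.    -0.001 -1.   ]]
```

View pics/w1.png

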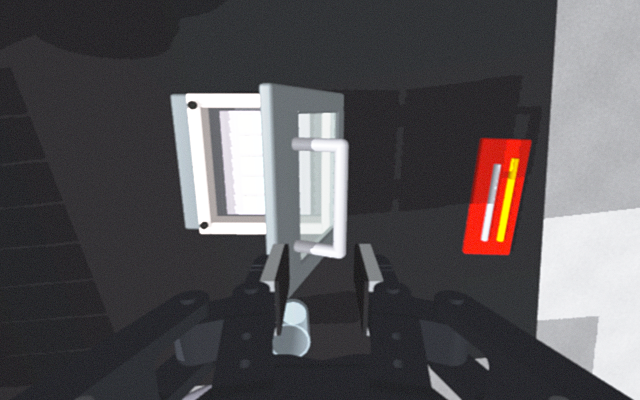

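The wrist view shows the bar running from about (343,143) to (341,253), parallel to tool x, so the yaw is right. Next I cast these onto z = 0.26.

```bash
python3 - <<'E'
from rig import state, optics
import cv2,numpy as np
from scipy.spatial.transform import Rotation as R
s=state();p=s['eef_pos'];M=R.from_rotvec(s['eef_rot']).as_matrix()
c=optics.capture('wrist');E=c['tool_from_camera']
f=c['frame'].astype(int)
# bar edges per row by brightness
for v in (160,180,200,220,240):
    row=f[v,326:360].sum(1)//3;print(v,row.tolist())
P=[]
for u,v in [(341.5,143),(340.5,251)]:
    d=M@E[:3,:3]@np.array([(u-c['cx'])/c['fx'],(v-c['cy'])/c['fy'],1]);o=p+M@E[:3,3]
    q=o+d*(0.26-o[2])/d[2];P.append(q);print(q)
m=sum(P)/2;print(m,np.linalg.norm(P[0]-P[1]),'tool shift/30mm',(M.T@(m-p))/.03)
E
```

```text
160 [244, 243, 242, 236, 222, 217, 218, 211, 211, 233, 247, 253, 254, 252, 249, 244, 239, 233, 220, 206, 186, 156, 96, 43, 39, 44, 43, 41, 46, 44, 45, 46, 40, 42]
180 [242, 242, 242, 237, 222, 217, 217, 213, 221, 240, 248, 253, 253, 251, 247, 242, 237, 227, 211, 192, 168, 127, 58, 40, 37, 40, 41, 47, 42, 46, 39, 39, 45, 38]
200 [243, 242, 239, 227, 218, 217, 210, 210, 231, 244, 250, 253, 251, 248, 246, 241, 233, 221, 204, 185, 153, 85, 39, 37, 45, 39, 45, 40, 40, 40, 43, 42, 41, 42]
220 [242, 242, 235, 222, 215, 216, 213, 212, 231, 245, 251, 252, 250, 247, 241, 238, 228, 212, 191, 167, 120, 65, 52, 53, 53, 55, 51, 52, 53, 51, 53, 52, 54, 51]
240 [112, 111, 110, 108, 108, 110, 140, 204, 242, 248, 250, 250, 248, 245, 241, 236, 225, 203, 189, 150, 88, 46, 53, 49, 50, 54, 50, 54, 53, 51, 57, 52, 56, 45]
[ 0.60120133 -0.26993943  0.26      ]
[ 0.590129   -0.37106769  0.26      ]
[ 0.59566517 -0.32050356  0.26      ] 0.10173260622650232 tool shift/30mm [-0.35619523  0.61939242  5.03284376]
```

It agrees with the two-view result within 3 mm. I'll align over the bar and go part way down, then check.

```bash
python3 -m creep '[[-0.36,0.62,0,0,0,0],[0,0,1,0,0,0],[0,0,1,0,0,0],[0,0,1,0,0,0],[0,0,0,0,0,0]]'
python3 - <<'E'
from rig import state, optics
import cv2
c=optics.capture('wrist');cv2.imwrite('pics/w2.png',c['frame'][:,:,::-1])
E
```

```text
time_s: 4.58
eef_pos: [0.5942, -0.3197, 0.3148]
eef_rot: [-2.339, -2.083, 0.004]
wrist_force: [-0.3, 0.7, -1.9]
gripper_width: 0.0299
```

View pics/w2.png

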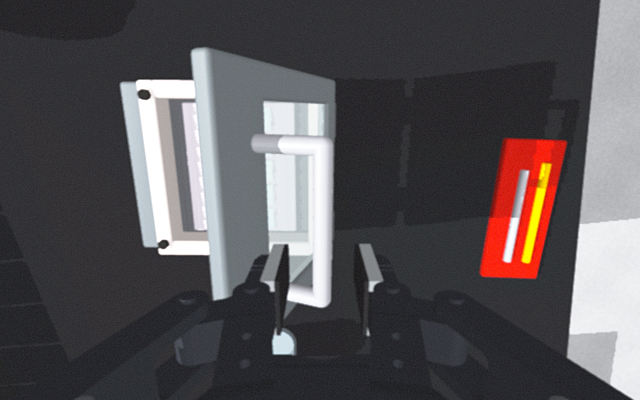

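The bar column (about 321) sits midway between the fingers (281 and 361), and the front finger is clear of the cover. Continuing down.

```bash
python3 -m creep '[[0,0,0.7,0,0,0],[0,0,0.7,0,0,0],[0,0,0.6,0,0,0],[0,0,0.4,0,0,0],[0,0,0,0,0,0]]'
python3 - <<'E'
from rig import state, optics
import cv2,numpy as np
a=optics.capture('wrist')['frame'];b=optics.capture('scene')['frame'][60:260,90:410]
cv2.imwrite('pics/w3.png',a[:,:,::-1]);cv2.imwrite('pics/s3.png',cv2.resize(b[:,:,::-1],None,fx=2,fy=2))
E
```

```text
time_s: 5.05
eef_pos: [0.5956, -0.3206, 0.2486]
eef_rot: [-2.346, -2.087, 0.001]
wrist_force: [-0.2, 0.3, -0.2]
gripper_width: 0.0298
```

View pics/w3.png

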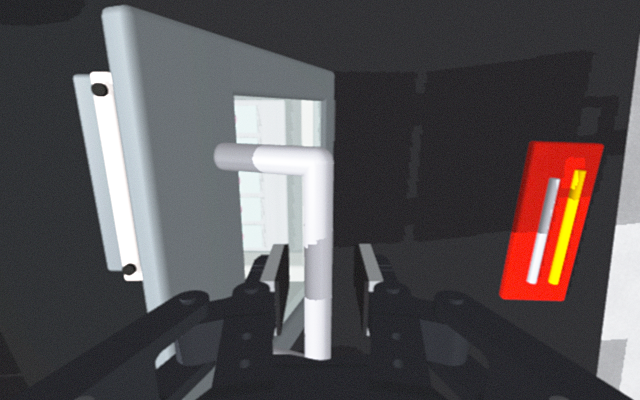

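View pics/s3.png

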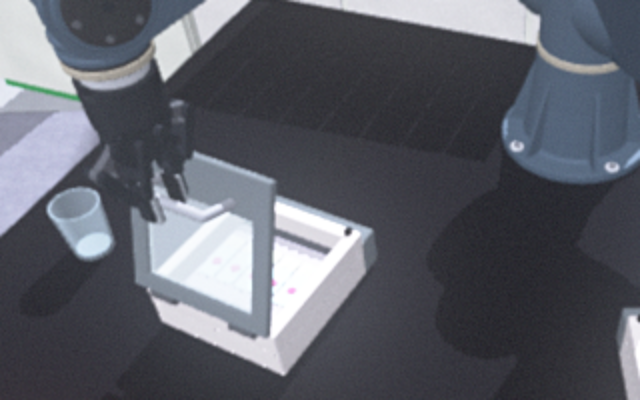

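The bar lies between the fingers. It needs 8 mm more, then I close.

```bash
python3 -m creep '[[0,0,0.27,0,0,0],[0,0,0,0,0,0]]'
python3 -m creep '[[0,0,0,0,0,0],[0,0,0,0,0,0],[0,0,0,0,0,0],[0,0,0,0,0,0],[0,0,0,0,0,0]]' 0
python3 - <<'E'
from rig import state, optics
import cv2,numpy as np
print(state()['torque'])
a=optics.capture('wrist')['frame']
cv2.imwrite('pics/w4.png',a[:,:,::-1])
E
```

```text
time_s: 5.32
eef_pos: [0.5959, -0.3208, 0.2412]
eef_rot: [2.347, 2.087, 0.0]
wrist_force: [-0.7, -0.2, -1.1]
gripper_width: 0.0296
time_s: 5.73
eef_pos: [0.5958, -0.3208, 0.2418]
eef_rot: [2.347, 2.087, 0.0]
wrist_force: [-2.6, 1.1, 4.0]
gripper_width: 0.0101
[ 0.13244387  0.33930514 -0.03434389]
```

View pics/w4.png

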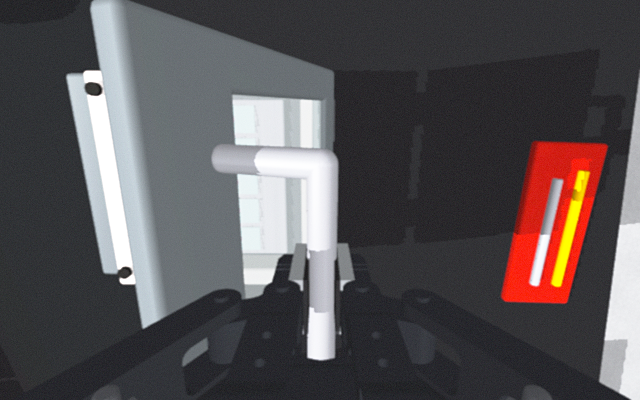

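The bar is gripped (width 10 mm, forces small). Next, the arc increments about the hinge in tool axes.

```bash
python3 - <<'E'
import numpy as np
r=.16985;ph=np.linspace(1.571,.342,11)
y=-r*np.cos(ph);z=-r*np.sin(ph)
for i in range(10):print(i,round(ph[i+1]-.342,3),np.round([(y[i+1]-y[i])/.15,(z[i+1]-z[i])/.15],3))
E
```

```text
0 1.106 [-0.139  0.009]
1 0.983 [-0.137  0.025]
2 0.86 [-0.133  0.042]
3 0.737 [-0.126  0.058]
4 0.614 [-0.118  0.073]
5 0.492 [-0.109  0.087]
6 0.369 [-0.097  0.1  ]
7 0.246 [-0.084  0.111]
8 0.123 [-0.07  0.12]
9 0.0 [-0.055  0.128]
```

```bash
python3 -m creep '[[0,-0.139,0.009,0,0,0],[0,-0.139,0.009,0,0,0],[0,-0.139,0.009,0,0,0],[0,-0.139,0.009,0,0,0],[0,-0.139,0.009,0,0,0]]'
python3 -c "
from rig import state
s=state();print(s['torque'],s['wrist_force'])"
```

```text
time_s: 6.2
eef_pos: [0.5758, -0.3184, 0.241]
eef_rot: [2.345, 2.086, 0.003]
wrist_force: [0.8, 2.6, 10.1]
gripper_width: 0.0098
[ 0.38466551 -0.47544597 -0.07815557] [ 0.77485173  2.64597856 10.07261351]
```

```bash
python3 -m creep '[[0,-0.137,0.025,0,0,0],[0,-0.137,0.025,0,0,0],[0,-0.137,0.025,0,0,0],[0,-0.137,0.025,0,0,0],[0,-0.137,0.025,0,0,0]]'
python3 -c "
from rig import state, optics
import cv2
s=state();print(s['torque'],s['wrist_force'])
b=optics.capture('scene')['frame'][60:260,90:410]
cv2.imwrite('pics/s5.png',cv2.resize(b[:,:,::-1],None,fx=2,fy=2))"
```

```text
time_s: 6.62
eef_pos: [0.5547, -0.3158, 0.2368]
eef_rot: [2.347, 2.087, 0.001]
wrist_force: [1.7, 1.0, 5.5]
gripper_width: 0.0099
[ 0.19947734 -0.65936507 -0.07178006] [1.74351112 1.04106527 5.5292114 ]
```

View pics/s5.png

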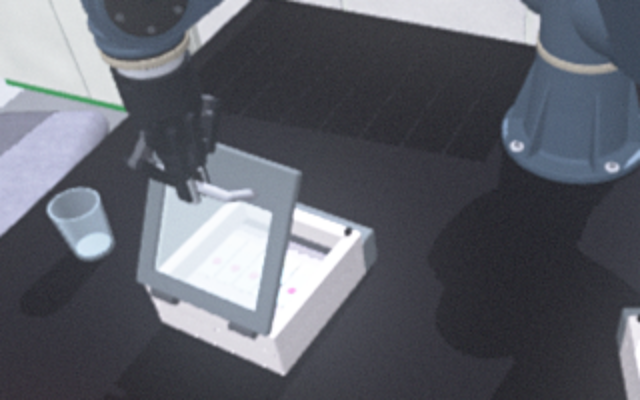

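The cover is following the gripper and forces are small. Continuing.

```bash
python3 -m creep '[[0,-0.133,0.042,0,0,0],[0,-0.133,0.042,0,0,0],[0,-0.133,0.042,0,0,0],[0,-0.133,0.042,0,0,0],[0,-0.133,0.042,0,0,0]]'
python3 -c "
from rig import state
s=state();print(s['torque'])"
```

```text
time_s: 7.08
eef_pos: [0.5348, -0.3134, 0.2299]
eef_rot: [2.347, 2.087, 0.001]
wrist_force: [3.3, 1.4, 2.7]
gripper_width: 0.0099
[ 0.28614046 -0.99665341 -0.0380143 ]
```

```bash
python3 -m creep '[[0,-0.126,0.058,0,0,0],[0,-0.126,0.058,0,0,0],[0,-0.126,0.058,0,0,0],[0,-0.126,0.058,0,0,0],[0,-0.126,0.058,0,0,0]]'
python3 -c "
from rig import state
s=state();print(s['torque'])"
```

```text
time_s: 7.5
eef_pos: [0.5159, -0.3111, 0.2208]
eef_rot: [2.348, 2.088, 0.001]
wrist_force: [-10.3, 4.7, 20.1]
gripper_width: 0.0099
[ 0.62167987  1.43606907 -0.01131218]
```

A radial force of about 22 N pushes outward, so my path is about a millimetre inside the true arc. I'll ease the next rows outward.

```bash
python3 -m creep '[[0,-0.125,0.063,0,0,0],[0,-0.122,0.065,0,0,0],[0,-0.12,0.066,0,0,0]]'
python3 -c "
from rig import state
s=state();print(s['torque'])"
```

```text
time_s: 7.75
eef_pos: [0.5049, -0.3098, 0.2148]
eef_rot: [-2.348, -2.088, -0.001]
wrist_force: [5.0, 3.0, -1.2]
gripper_width: 0.0099
[ 0.49155219 -1.29915053 -0.06502449]
```

```bash
python3 -m creep '[[0,-0.118,0.073,0,0,0],[0,-0.117,0.075,0,0,0],[0,-0.11,0.085,0,0,0],[0,-0.11,0.085,0,0,0],[0,-0.11,0.085,0,0,0]]'
python3 -c "
from rig import state
s=state();print(s['torque'])"
```

```text
time_s: 8.17
eef_pos: [0.4882, -0.3078, 0.2027]
eef_rot: [2.348, 2.087, 0.001]
wrist_force: [4.3, 3.4, -3.8]
gripper_width: 0.0097
[ 0.55555739 -0.81496943 -0.08341793]
```

```bash
python3 -m creep '[[0,-0.106,0.09,0,0,0],[0,-0.104,0.093,0,0,0],[0,-0.101,0.096,0,0,0],[0,-0.098,0.099,0,0,0],[0,-0.096,0.101,0,0,0]]'
python3 -c "
from rig import state
s=state();print(s['torque'])"
```

```text
time_s: 8.58
eef_pos: [0.4726, -0.3061, 0.1884]
eef_rot: [-2.347, -2.087, 0.001]
wrist_force: [-1.5, 5.5, 4.1]
gripper_width: 0.0097
[ 0.71237064 -0.23613722  0.03506103]
```

```bash
python3 -m creep '[[0,-0.093,0.104,0,0,0],[0,-0.09,0.106,0,0,0],[0,-0.088,0.108,0,0,0],[0,-0.085,0.11,0,0,0],[0,-0.082,0.112,0,0,0]]'
python3 -c "
from rig import state
s=state();print(s['torque'])"
```

```text
time_s: 9.0
eef_pos: [0.4596, -0.3047, 0.1723]
eef_rot: [-2.347, -2.087, 0.0]
wrist_force: [-2.9, 4.9, 5.3]
gripper_width: 0.0102
[ 0.61903107 -0.05644699 -0.14478535]
```

```bash
python3 -m creep '[[0,-0.079,0.113,0,0,0],[0,-0.077,0.115,0,0,0],[0,-0.074,0.117,0,0,0],[0,-0.071,0.119,0,0,0],[0,-0.068,0.12,0,0,0]]'
python3 -c "
from rig import state,optics
import cv2
s=state();print(s['torque'])
b=optics.capture('scene')['frame'][60:260,90:410]
cv2.imwrite('pics/s6.png',cv2.resize(b[:,:,::-1],None,fx=2,fy=2))"
```

```text
time_s: 9.42
eef_pos: [0.4487, -0.3032, 0.1547]
eef_rot: [-2.347, -2.087, 0.0]
wrist_force: [-3.7, 7.2, 5.6]
gripper_width: 0.0098
[ 0.8364115  -0.13018294 -0.06489864]
```

View pics/s6.png

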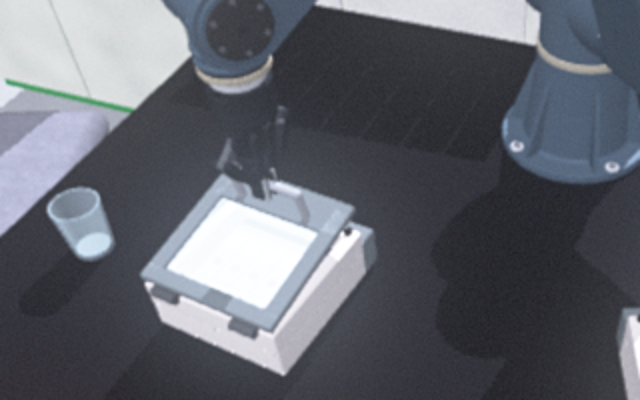

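```bash
python3 -m creep '[[0,-0.05,0.092,0,0,0],[0,-0.049,0.092,0,0,0],[0,-0.047,0.092,0,0,0],[0,-0.045,0.092,0,0,0],[0,-0.044,0.092,0,0,0]]'
python3 -m creep '[[0,-0.03,0.07,0,0,0],[0,-0.03,0.07,0,0,0],[0,-0.02,0.05,0,0,0]]'

```

```text
time_s: 9.88
eef_pos: [0.4419, -0.3025, 0.1409]
eef_rot: [-2.347, -2.087, -0.0]
wrist_force: [-2.6, 6.3, 3.9]
gripper_width: 0.0101
time_s: 10.13
eef_pos: [0.4395, -0.3021, 0.135]
eef_rot: [-2.347, -2.087, 0.0]
wrist_force: [-1.1, 4.6, -0.1]
gripper_width: 0.01
```

```bash
python3 -m creep '[[0,-0.016,0.045,0,0,0],[0,-0.016,0.045,0,0,0],[0,-0.016,0.045,0,0,0]]'
python3 -m creep '[[0,-0.008,0.02,0,0,0],[0,-0.008,0.02,0,0,0],[0,0,0,0,0,0]]'
```

```text
time_s: 10.38
eef_pos: [0.438, -0.3019, 0.1312]
eef_rot: [-2.347, -2.087, 0.0]
wrist_force: [-2.5, 6.0, 2.0]
gripper_width: 0.0095
time_s: 10.63
eef_pos: [0.4375, -0.3019, 0.1299]
eef_rot: [-2.347, -2.087, 0.0]
wrist_force: [-2.1, 6.3, 0.8]
gripper_width: 0.0098
```

```bash
python3 -m creep '[[0,-0.008,0.02,0,0,0],[0,-0.008,0.02,0,0,0],[0,0,0,0,0,0]]'
python3 -m creep '[[0,-0.008,0.02,0,0,0],[0,-0.008,0.02,0,0,0],[0,0,0,0,0,0]]'
python3 -c "
from rig import state,optics
import cv2
b=optics.capture('scene')['frame'][90:250,150:290]
cv2.imwrite('pics/s7.png',cv2.resize(b[:,:,::-1],None,fx=3.7,fy=3.7,interpolation=2))"
```

```text
time_s: 10.88
eef_pos: [0.4371, -0.3018, 0.1288]
eef_rot: [-2.347, -2.087, 0.0]
wrist_force: [-2.3, 5.6, 0.7]
gripper_width: 0.0099
time_s: 11.13
eef_pos: [0.4367, -0.3018, 0.1277]
eef_rot: [-2.347, -2.087, 0.0]
wrist_force: [-1.7, 6.0, 1.2]
gripper_width: 0.0099
```

View pics/s7.png

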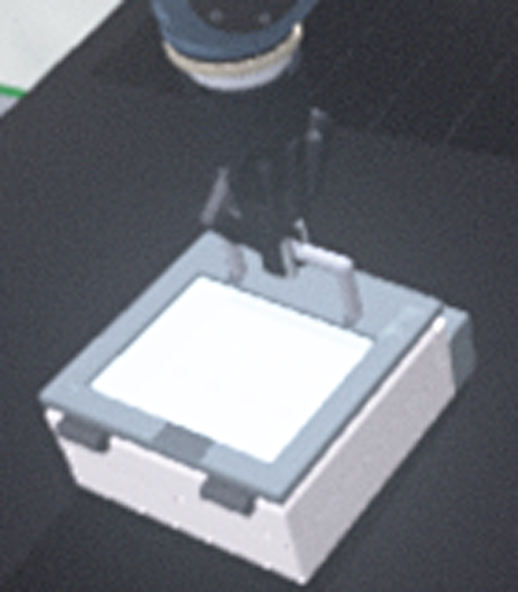

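The cover is nearly level with a thin gap left at the front. I'll keep lowering in 1 mm steps until contact shows in the force.

```bash
python3 -m creep '[[0,-0.008,0.02,0,0,0],[0,-0.008,0.02,0,0,0],[0,0,0,0,0,0]]'
python3 -m creep '[[0,-0.008,0.02,0,0,0],[0,-0.008,0.02,0,0,0],[0,0,0,0,0,0]]'
python3 -m creep '[[0,-0.008,0.02,0,0,0],[0,-0.008,0.02,0,0,0],[0,0,0,0,0,0]]'
```

```text
time_s: 11.43
eef_pos: [0.4363, -0.3017, 0.1265]
eef_rot: [-2.347, -2.087, -0.0]
wrist_force: [-2.0, 5.7, 2.0]
gripper_width: 0.0101
time_s: 11.68
eef_pos: [0.4363, -0.3018, 0.1264]
eef_rot: [2.347, 2.087, 0.001]
wrist_force: [-3.1, 9.1, 13.7]
gripper_width: 0.0097
time_s: 11.93
eef_pos: [0.4363, -0.3019, 0.1263]
eef_rot: [2.346, 2.086, 0.002]
wrist_force: [-4.0, 13.0, 25.4]
gripper_width: 0.0102
```

The cover is on its stops: z stopped at 0.1264 while the force rose. I'll ease the press, open and retreat straight up.

```bash
python3 -m creep '[[0,0,-0.05,0,0,0],[0,0,0,0,0,0]]'
python3 -m creep '[[0,0,0,0,0,0],[0,0,0,0,0,0],[0,0,0,0,0,0],[0,0,0,0,0,0]]' 0.45
python3 -c "
from rig import state,optics
import cv2
b=optics.capture('wrist')['frame']
cv2.imwrite('pics/w8.png',b[:,:,::-1])"
```

```text
time_s: 12.1
eef_pos: [0.4363, -0.3018, 0.1264]
eef_rot: [2.346, 2.086, 0.002]
wrist_force: [1.8, 7.7, 8.1]
gripper_width: 0.01
time_s: 12.43
eef_pos: [0.4355, -0.3021, 0.1257]
eef_rot: [2.348, 2.087, -0.0]
wrist_force: [-0.4, -0.6, -0.5]
gripper_width: 0.0383
```

View pics/w8.png

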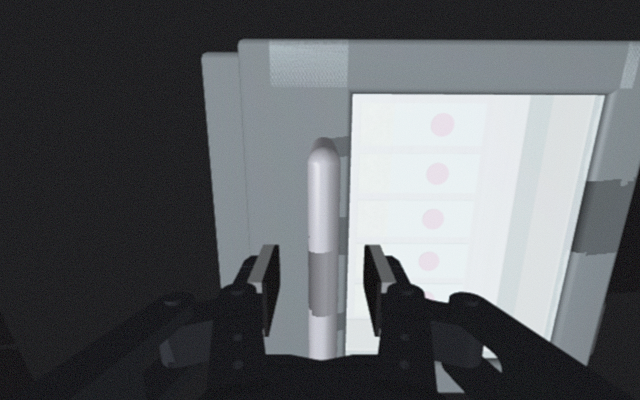

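The fingers (270 and 372) are free of the bar (323) and the forces are zero. Lifting.

```bash
python3 -m creep '[[0,0,-0.3,0,0,0],[0,0,-0.5,0,0,0],[0,0,-0.8,0,0,0],[0,0,-1,0,0,0],[0,0,-1,0,0,0]]'
python3 -m creep '[[0,0,-1,0,0,0],[0,0,-1,0,0,0],[0,0,-1,0,0,0],[0,0,-0.5,0,0,0],[0,0,0,0,0,0]]'
python3 -c "
from rig import state,optics
import cv2
cv2.imwrite('pics/s9.png',optics.capture('scene')['frame'][:,:,::-1])
cv2.imwrite('pics/t9.png',optics.capture('top')['frame'][:,:,::-1])"
```

```text
time_s: 12.9
eef_pos: [0.4352, -0.3017, 0.2355]
eef_rot: [-2.347, -2.087, 0.0]
wrist_force: [0.9, 0.0, 0.7]
gripper_width: 0.0388
time_s: 13.32
eef_pos: [0.4363, -0.3025, 0.3433]
eef_rot: [2.343, 2.083, 0.001]
wrist_force: [-0.6, 0.1, -0.7]
gripper_width: 0.0385
```

View pics/s9.png

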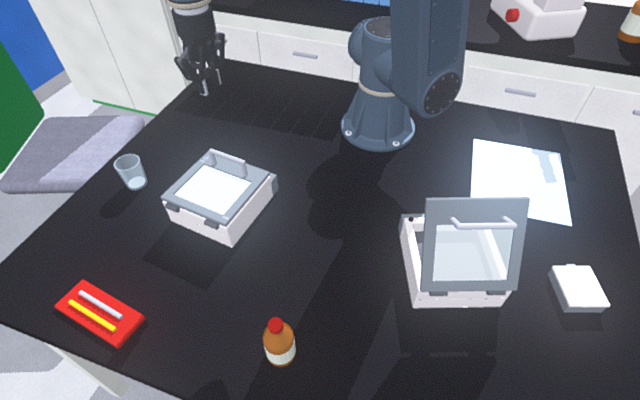

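View pics/t9.png

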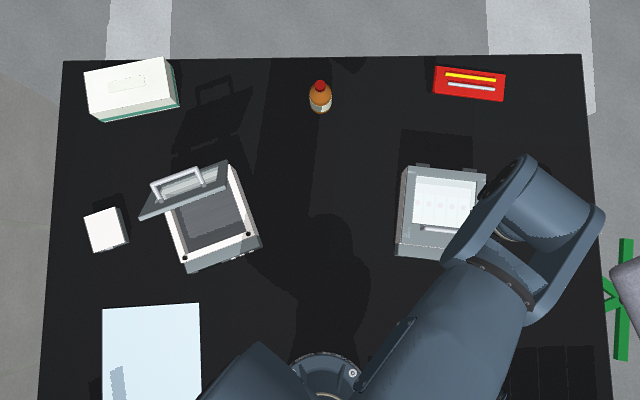

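The loaded cover is shut flat at about (220,185) in the scene view. The empty warmer's cover is still open at about (475,243), unchanged, and the arm is clear of everything.

```bash
python3 -c "
from rig import r
print(r.job_done())"
```

```text
the job is handed in; nothing more can be done
None
```

The loaded warmer's cover is now down on its stops and released, and the job is handed in. I gripped its bar, lowered it along the hinge arc, let go and lifted clear, taking 13.3 s of robot time.

- **Contact with the stops:** the last steps were about 1 mm each. The tool stopped at z = 0.126 m while the force rose to 25 N, and I eased that off before opening the gripper. I had predicted contact at 0.128 m.
- **Forces:** midway, one reading showed about 22 N because my path ran slightly inside the true arc; I corrected it. A sideways force of 5 to 13 N stayed on the bar until release. The largest force I read was about 29 N.
- **Final pictures:** the loaded cover is flat, the empty warmer's cover is still open as it was, and the gripper is about 0.2 m above the bar with no force on it.

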